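Pack up the spice shelf until it is level

ROBOT

A 6-joint arm with a two-finger parallel gripper is mounted at the origin on a cart in front of the work surface, level with it; the furniture and walls round the work are solid. World frame = base frame: x ahead of the robot, y to its left, z up, the work surface at z = 0. Lengths are in m, angles in rad, forces in N, time in s.
With the tool pointing down it reaches from about 0.25 to 0.725 m from the base axis. Payload 9.7 kg.
Tool frame: the origin (TCP) lies on the front face of the gripper's body, between the roots of the fingers; the fingertips stand 73 mm ahead of it and the grasp point (between the pads) lies 54 mm ahead of it; z points along the fingers, y is the line along which they close (so a half turn about z gives the same grasp; the last joint's range is limited). The gripper opens to 85 mm and grips with 20 to 120 N. Pads are 22 mm wide; open, the fingers measure 114 mm over their backs; the gripper's body (76 mm by 85 mm) begins 54 mm behind the grasp point. The pads swing forward as they close: fully open they stand 13 mm farther back than shut.
Start: joints at [-1.328, 0.087, 0.176, 1.66, 0, 1.571], TCP at [0.132, -0.534, 0.304] pointing down, gripper open.
Joint ranges: [-3.13, 3.13], [-0.85, 1.81], [-1.15, 1.24], [-2.2, 2.28], [-1.44, 1.52], [-3.14, 3.14]. Speed limits (rad/s): [2.22, 2.22, 2.57, 3.14, 3.14, 3.14].

INTERFACE

Orientations are given as a unit quaternion [w, x, y, z].
In Python, from workcell import arm gives the robot as it stands.
- The arm moves only by the tool carry_out, never from a script. Its argument "motion" is one flat list of numbers, 4 for each row, row after row: the shift along the tool's x, y, z scaled (see below), then the turn about the tool's z scaled (see below). In form: [dx, dy, dz, roll, dx, dy, dz, roll, ...]. A call has 1 to 8 rows; each row is the pose to reach, as a shift and turn from the pose commanded when the call began, along the tool's axes at that moment, turning the shorter way round; what a row does not reach only later rows make up. The controller multiplies each number of a shift by 50 cm and each number of a turn by pi rad. A row lasts 1/10 s, in which the tool goes at most 50 mm and 8.59 degrees, less where a joint would pass 70% of its speed; a pose out of reach is approached as far as the arm can. A call with a number of a shift or a turn outside -1 to 1 is refused whole. A call with a gripper value outside its range is refused whole. "grip" is the opening, from -1 (shut) to 1 (fully open), set as the call begins (left out, the last holds). The fingers move at their own pace and stop on an object; "force" is the grip in N (left out, the last holds). Time passes only in rows, so rows that repeat a pose let the fingers close. It gives the time, the measured TCP pose, the force, the opening and the grip force at its end, in the units of the state.
- arm.sense(): the state, without advancing time (a new reading comes with each control period).
- arm.read_camera(name): name is "scene" or "top" or "wrist"; returns the picture (384x512x3 uint8, red, green, blue); there is no depth.
- arm.camera_params(name): a dict with "fx", "fy", "cx", "cy" (pixels), "origin" and "rotation" of the camera in the world. Camera axes: x right, y up, looking along -z (the intrinsics and any distortion apply to the point x, -y, -z); pixel columns grow to the right and rows downward; lengths in m; the calibration is good to about 2 mm. The wrist camera is an equidistant fisheye: a pixel r from the principal point sees the ray r / f radians off the axis. A picture is of the moment at which its call begins: read the wrist's pose just before it. camera_params takes no time and is no camera call; for the wrist camera it gives the pose at the moment of the call.
- arm.hand_in(): hands the job in; it is judged then, once.
Trained networks look in the newest picture that a camera, given by its name, has taken for a name from the list of things; names that differ only in an ending like _2 or _b are one class to them, and where a whole thing is asked for, a point or a joint stands for the part that bears it (a point fixed in the world has none). Each returns a list of dicts, best first, with "confidence" (0 to 1); they miss things now and then, are a little off and sometimes report something else, mostly with a low value. They report only what shows in the picture. A call takes as long as a camera call.
- arm.trace(thing, camera): "region" (384x512 bool, what is visible of it).
- arm.place_of(thing, camera): "xyz" ([x, y, z] in m, in world coordinates, good to about 4 mm: a listed point, or the origin of a listed thing).
The state is a dict: "time": time; "qpos": joint angles; "qd": joint speeds; "effort": joint torques, N m; "tool_pos": TCP position; "orientation": TCP orientation; "wrist_force": force on the tool from outside, world axes, zero at the start; "moment": the same for the moment, N m; "opening": finger opening in m; "grasp_force": force on a finger pad.
Only numpy, scipy, OpenCV 4.12 (cv2) and the standard library are available. Lean on these libraries where they do the work, as an engineer would, in place of code of your own. Each camera call takes 0.05 s, during which the arm holds its last target. There are 200 camera calls.

TASK

Put the small shelf back up: choose those of the wooden packing blocks that, stacked flat, come nearest to the height of the bracket's ledge, and stack them in front of the ledge, where they will carry the board's other end. Then lay the shelf board across, right way up, one end's cleat on the ledge and the other on the blocks, so that it rests level and runs straight out from the middle of the ledge. Do not push the onion, mug, apple, jars and mill about.

Things in the scene. Friction and masses are not known exactly. Their poses are not given: they have to be found in the camera images.
- ledge (a point): centre of the flat ledge on top of the fixed bracket, a dark wooden block at the left of the worktop. The ledge is level, 90 mm along x, 58 mm along y, 47 to 75 mm above the worktop (differs each time; this point lies at that height). On its +y side, 29 mm from the point, a stop bar stands 21 mm above it. The board reaches out from the ledge in this frame's -y direction
- board_center (a point): loose shelf board, dark wood, lying behind the big slatted bread board: 200 mm long (y), 60 mm wide (x), 26 mm high, 0.25 kg. A 16 mm plate on two cross cleats (across its width, 80 mm either side of its middle, 14 mm wide, 10 mm proud below the plate); it stands on the cleats. Both ends are alike. Origin at its centre, half-way up (13 mm above the cleats' underside)
- block_a_center (a point): a loose packing block, a plain reddish-brown wooden offcut 90 x 55 mm and 16 mm thick, lying flat; origin at its centre, half-way up; x across its 55 mm width, y along its 90 mm length, z up
- block_b_center (a point): a loose packing block, a plain reddish-brown wooden offcut 90 x 55 mm and 24 mm thick, lying flat; origin at its centre, half-way up; x across its 55 mm width, y along its 90 mm length, z up
- block_c_center (a point): a loose packing block, a plain reddish-brown wooden offcut 90 x 55 mm and 32 mm thick, lying flat; origin at its centre, half-way up; x across its 55 mm width, y along its 90 mm length, z up
- block_d_center (a point): a loose packing block, a plain reddish-brown wooden offcut 90 x 55 mm and 40 mm thick, lying flat; origin at its centre, half-way up; x across its 55 mm width, y along its 90 mm length, z up
- bracket: the same fixed bracket as the ledge's; origin 75 mm below ledge height (below the worktop when the bracket is low), axes as the ledge's
- board: the shelf board; origin at its middle on the level of the cleats' underside
- block_a: the 16 mm block; origin at the centre of its underside
- block_b: the 24 mm block; origin at the centre of its underside
- block_c: the 32 mm block; origin at the centre of its underside
- block_d: the 40 mm block; origin at the centre of its underside
- onion: red onion, 55 mm across, 61 mm high, standing among the blocks; a bystander, origin at the middle of its foot
- cup: white mug, 84 mm across and 88 mm high, near the robot; a bystander, origin at the middle of its foot
- apple: apple, 71 mm, near the robot; a bystander, origin at the middle of its foot
- jar_1: spice jar, 45 mm across, 106 mm high, at the back, left one; a bystander, origin at the middle of its foot
- jar_2: spice jar, 45 mm across, 106 mm high, at the back, right one; a bystander, origin at the middle of its foot
- mill: dark wooden pepper mill, 58 mm across, 160 mm high, at the back; a bystander, origin at the middle of its foot

How it is judged:
By the outcome, as a careful person would: the job done as asked, in the order asked, and still so for the second after the job is handed in, with the robot touching nothing.
It also fails if it takes over 69 s, if anything falls off the work surface, if the arm or the gripper's body presses on something with over 40 N, if the wrist force passes 120 N, or if a joint passes its speed limit or range.

## Working session

There is one attempt and no reset: what is moved stays moved. The work goes in short steps, Python scripts to look and compute and a tool call to move; the robot and the scene stay as the last step left them, time stands still between calls to the robot, and variables do not carry over. Pictures are saved under pics/ and viewed, at most 10 in all, crops included, and the job is handed in when it is done.

Besides the shell and the picture viewer there is one more tool, called after ">>>" by a JSON object that holds its "method" and its "body", one argument or row to a line. carry_out: Moves the arm, as the interface text tells. Shifts and turns lie within -1 to 1; 1 stands for 50 cm of shift or pi rad of turn. Its arguments: {"type":"object","properties":{"motion":{"type":"array"},"grip":{"type":"number"},"force":{"type":"number"}},"required":["motion"]}

```bash
mkdir -p pics; ls
cat > h.py <<'E'
import numpy as np, cv2
from workcell import arm
def save(cam,name):
    im=arm.read_camera(cam); cv2.imwrite(f'pics/{name}.png',im[:,:,::-1]); return im
E
python3 - <<'E'
from h import *
s=arm.sense(); print({k:np.round(v,3) for k,v in s.items()})
a=save('scene','s0'); b=save('top','t0')
for c in('scene','top'):
    p=arm.camera_params(c); print(c,p)
    for t in['ledge','board_center','block_a_center','block_b_center','block_c_center','block_d_center','onion','cup','apple','jar_1','mill']:
        r=arm.place_of(t,c)
        print(t,[(np.round(d['xyz'],3).tolist(),round(d['confidence'],2)) for d in r][:5])
E
```

```text
pics
{'time': np.float64(0.0), 'qpos': array([-1.328,  0.087,  0.175,  1.66 ,  0.   ,  1.571]), 'qd': array([-0.001, -0.001, -0.   ,  0.001, -0.   , -0.   ]), 'effort': array([ 1.0000e-03, -5.2039e+01,  4.6480e+01,  1.6000e-02, -0.0000e+00,
        0.0000e+00]), 'tool_pos': array([ 0.132, -0.534,  0.303]), 'orientation': array([-0.001,  0.993,  0.121, -0.   ]), 'wrist_force': array([-0.763,  0.269, -0.16 ]), 'moment': array([-0.022, -0.021,  0.044]), 'grasp_force': np.float64(0.0), 'opening': np.float64(0.085)}
scene {'fx': 493.12926987039947, 'fy': 493.12926987039947, 'cx': 262.1892967983926, 'cy': 194.1782720024404, 'origin': array([-0.37266018,  0.48341674,  1.01088937]), 'rotation': array([-0.48174599, -0.20439778,  0.34643379,  0.77854093])}
ledge [([0.461, 0.252, 0.07], 0.6)]
board_center [([0.646, -0.276, 0.009], 0.68)]
block_a_center [([0.662, 0.209, 0.009], 0.98)]
block_b_center [([0.478, -0.024, 0.015], 0.71), ([0.482, -0.03, 0.0], 0.67)]
block_c_center [([0.657, -0.054, 0.016], 0.97)]
block_d_center [([0.654, 0.086, 0.019], 0.75), ([0.755, 0.167, -0.001], 0.73), ([0.658, -
[... 474 characters left out ...]
7978, 1.23983321]), 'rotation': array([-0.70543477, -0.02451753,  0.03674626,  0.70739691])}
ledge [([0.46, 0.249, 0.072], 0.97)]
board_center [([0.647, -0.275, 0.013], 0.69), ([0.754, 0.169, -0.0], 0.33)]
block_a_center [([0.66, 0.21, 0.013], 0.97)]
block_b_center [([0.481, -0.021, 0.006], 0.58)]
block_c_center [([0.657, -0.05, 0.013], 0.63), ([0.458, 0.257, -0.001], 0.57)]
block_d_center [([0.654, 0.086, 0.02], 0.9)]
onion [([0.564, 0.013, 0.002], 0.72)]
cup [([0.35, 0.242, 0.001], 0.72)]
apple [([0.369, 0.04, -0.001], 0.7)]
jar_1 [([0.752, 0.168, 0.002], 0.8), ([0.755, 0.012, -0.005], 0.71)]
mill [([0.743, -0.14, 0.001], 0.65), ([0.661, -0.054, -0.0], 0.41), ([0.565, 0.013, 0.001], 0.17)]
```

View pics/s0.png

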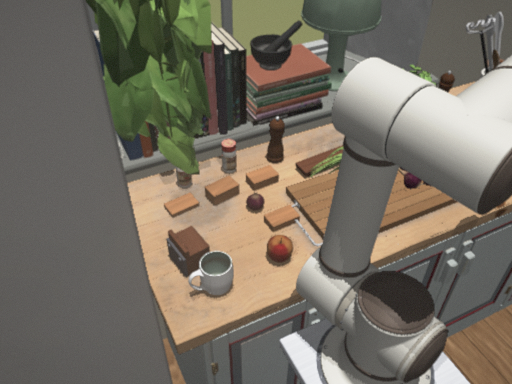

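View pics/t0.png

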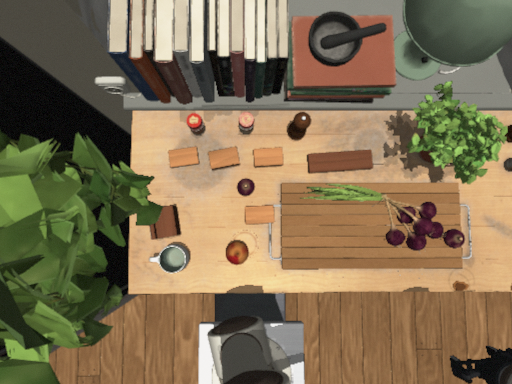

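The scene picture shows the four blocks at about (182,204), (222,189), (262,177) and (282,216), with the bracket at (188,248). The board is behind the bread board at about (320,160).

In the top picture:
- **Blocks:** (184,157), (224,157), (268,157) and (260,215).
- **Board:** (340,161).
- **Bracket:** (163,221), slightly turned.

I'll move towards the ledge for a close look.

>>> {"method": "carry_out", "body": {
  "motion": [0.5,-0.634,0,-0.42,0.5,-0.634,0,-0.42,0.5,-0.634,0,-0.42,0.5,-0.634,0,-0.42,0.5,-0.634,0,-0.42,0.5,-0.634,0,-0.42,0.5,-0.634,0,-0.42,0.5,-0.634,0,-0.42]
}}

```text
time: 2.0
tool_pos: [0.2973, -0.1676, 0.3042]
orientation: [0.001, 0.749, 0.662, 0.0]
wrist_force: [1.9, -0.5, -0.2]
opening: 0.0854
grasp_force: 0.0
```

```bash
cat >> h.py <<'E'
from scipy.spatial.transform import Rotation as Ro
def rot(q): return Ro.from_quat([q[1],q[2],q[3],q[0]])
def pose():
    s=arm.sense(); R=rot(s['orientation']).as_matrix()
    return np.array(s['tool_pos']),R,np.degrees(np.arctan2(R[1,0],R[0,0])),s
def go(x,y,z,yaw):
    "units for a move to TCP x,y,z with tool-x yaw (deg), tool down"
    p,R,w,s=pose(); d=R.T@(np.array([x,y,z])-p)/.5
    r=(w-yaw+180)%360-180
    print('go',np.round(d,3).tolist(),'roll',round(r/180,3),'rows',int(np.ceil(max(np.linalg.norm(d)*10,abs(r)/8.59))))
def st():
    p,R,w,s=pose(); print('t',round(float(s['time']),2),'tcp',p.round(4),'yaw',round(w,1),'tilt',round(float(np.degrees(np.arccos(-R[2,2]))),2),'F',np.round(s['wrist_force'],1),'open',round(float(s['opening']),4),'gf',round(float(s['grasp_force']),1),'q',np.round(s['qpos'],2))
def ray(c,uv,par=None):
    "world origin and unit ray of a pixel"
    p=par or arm.camera_params(c); a=(uv[0]-p['cx'])/p['fx']; b=(uv[1]-p['cy'])/p['fy']
    if c=='wrist':
        r=np.hypot(a,b)+1e-12; v=np.array([a/r*np.sin(r),-b/r*np.sin(r),-np.cos(r)])
    else: v=np.array([a,-b,-1.]); v/=np.linalg.norm(v)
    return np.array(p['origin']),rot(p['rotation']).apply(v)
def tri(rs):
    A=sum(np.eye(3)-np.outer(v,v) for o,v in rs); b=sum((np.eye(3)-np.outer(v,v))@o for o,v in rs)
    return np.linalg.solve(A,b)
E
python3 - <<'E'
from h import *
st(); go(.50,.15,.30,90)
p=arm.camera_params('wrist'); print(p, rot(p['rotation']).as_matrix().round(2))
E
```

```text
t 2.0 tcp [ 0.2973 -0.1676  0.3042] yaw 83.0 tilt 0.08 F [ 1.9 -0.5 -0.2] open 0.0854 gf 0.0 q [-0.51 -0.41 -0.25  1.72  0.    1.18]
go [0.68, 0.325, 0.008] roll -0.039 rows 8
{'fx': 297.3186396354542, 'fy': 297.3186396354542, 'cx': 255.03195253171603, 'cy': 195.7310453331905, 'origin': array([ 0.3052175 , -0.10084298,  0.37384675]), 'rotation': array([ 0.98918333, -0.13350843,  0.00747324, -0.06029925])} [[ 0.99  0.12  0.03]
 [-0.12  0.96  0.26]
 [ 0.   -0.27  0.96]]
```

>>> {"method": "carry_out", "body": {
  "motion": [0.68,0.325,0.008,-0.039,0.68,0.325,0.008,-0.039,0.68,0.325,0.008,-0.039,0.68,0.325,0.008,-0.039,0.68,0.325,0.008,-0.039,0.68,0.325,0.008,-0.039,0.68,0.325,0.008,-0.039,0.68,0.325,0.008,-0.039]
}}

```text
time: 2.8
tool_pos: [0.5029, 0.1502, 0.2991]
orientation: [-0.0, 0.708, 0.706, -0.0]
wrist_force: [0.0, -1.0, -0.3]
opening: 0.0854
grasp_force: 0.0
```

Run:
```python
from h import *
st(); go(.50,.06,.30,90); go(.654,.086,.2,90)
import pickle
par=arm.camera_params('wrist'); im=save('wrist','w1'); pickle.dump(par,open('w1.pkl','wb'))
for t in['ledge','block_a_center','block_b_center','block_c_center','block_d_center','bracket','onion','apple','cup']:
    print(t,[(np.round(d['xyz'],3).tolist(),round(d['confidence'],2)) for d in arm.place_of(t,'wrist')][:3])
cv2.imwrite('pics/w1b.png',cv2.resize(im[:,:,::-1],(800,600),interpolation=cv2.INTER_CUBIC))
```

```text
t 2.8 tcp [0.5029 0.1502 0.2991] yaw 89.8 tilt 0.03 F [ 0.  -1.  -0.3] open 0.0854 gf 0.0 q [0.29 0.02 0.1  1.65 0.   1.86]
go [-0.18, -0.005, -0.002] roll -0.001 rows 2
go [-0.127, 0.303, 0.198] roll -0.001 rows 4
ledge [([0.457, 0.25, 0.073], 0.84), ([0.662, -0.055, 0.013], 0.28)]
block_a_center [([0.658, 0.211, 0.01], 0.74)]
block_b_center [([0.483, -0.026, 0.014], 0.72)]
block_c_center [([0.481, -0.025, 0.004], 0.53), ([0.662, -0.054, 0.014], 0.48)]
block_d_center [([0.654, 0.084, 0.019], 0.8)]
bracket [([0.456, 0.259, -0.002], 0.76)]
onion [([0.568, 0.019, -0.0], 0.86), ([0.479, -0.023, 0.005], 0.59), ([0.46, 0.252, 0.073], 0.45)]
apple [([0.369, 0.044, 0.001], 0.96)]
cup [([0.351, 0.24, 0.003], 0.63)]
```

View pics/w1b.png

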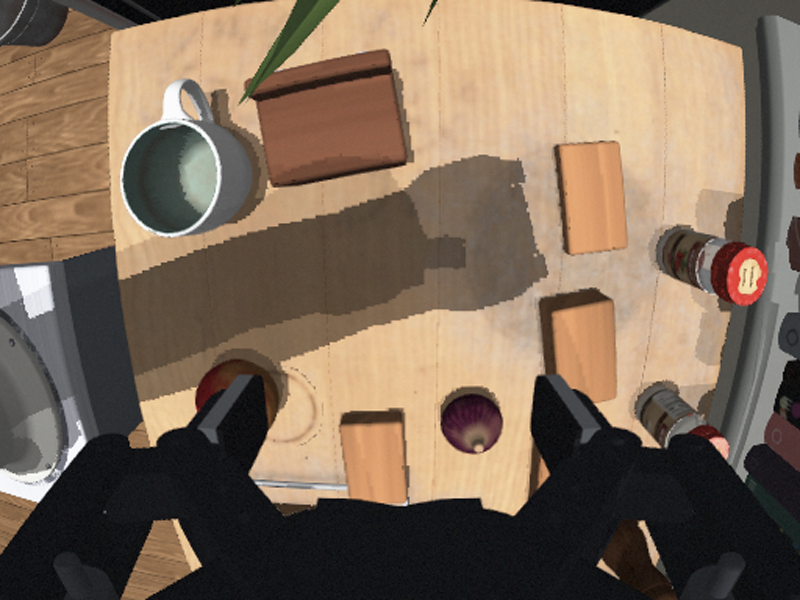

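The wrist picture shows the ledge at about (255–408, 75–185) in the enlarged image, with the stop bar at the top. Block a is at (592,197), d at (585,345) and b at (375,455), with the onion at (471,422). I'll take a second view from a shifted position and read the ledge corners from the two crops.

>>> {"method": "carry_out", "body": {
  "motion": [-0.12,0.2,0,0,-0.12,0.2,0,0,-0.12,0.2,0,0,-0.12,0.2,0,0]
}}

```text
time: 3.7
tool_pos: [0.6028, 0.0845, 0.2989]
orientation: [-0.0, 0.71, 0.704, -0.0]
wrist_force: [-0.9, 0.6, -0.1]
opening: 0.0852
grasp_force: 0.0
```

Run:
```python
from h import *
import pickle
st()
par=arm.camera_params('wrist'); im=save('wrist','w2'); pickle.dump(par,open('w2.pkl','wb'))
r=arm.place_of('ledge','wrist'); print(r)
def proj(p,par):
    v=rot(par['rotation']).inv().apply(np.array(p)-par['origin']); th=np.arctan2(np.hypot(v[0],v[1]),-v[2]); n=np.hypot(v[0],v[1])
    return par['cx']+par['fx']*th*v[0]/n, par['cy']-par['fy']*th*v[1]/n
w1=cv2.imread('pics/w1.png'); p1=pickle.load(open('w1.pkl','rb'))
out=[]
for i,p in((w1,p1),(im[:,:,::-1],par)):
    u,v=map(int,proj([.458,.251,.072],p)); x0,y0=max(u-65,0),max(v-60,0); print(x0,y0)
    out.append(cv2.resize(i[y0:y0+120,x0:x0+130],None,fx=3,fy=3,interpolation=cv2.INTER_CUBIC))
h=min(o.shape[0] for o in out); cv2.imwrite('pics/pair.png',np.hstack([o[:h] for o in out]))
```

```text
t 3.7 tcp [0.6028 0.0845 0.2989] yaw 89.5 tilt 0.06 F [-0.9  0.6 -0.1] open 0.0852 gf 0.0 q [ 0.14  0.23  0.33  1.67 -0.    1.72]
[{'xyz': [0.456, 0.2516, 0.0745], 'confidence': 0.98}, {'xyz': [0.6599, 0.211, 0.008], 'confidence': 0.53}]
144 23
52 0
```

View pics/pair.png

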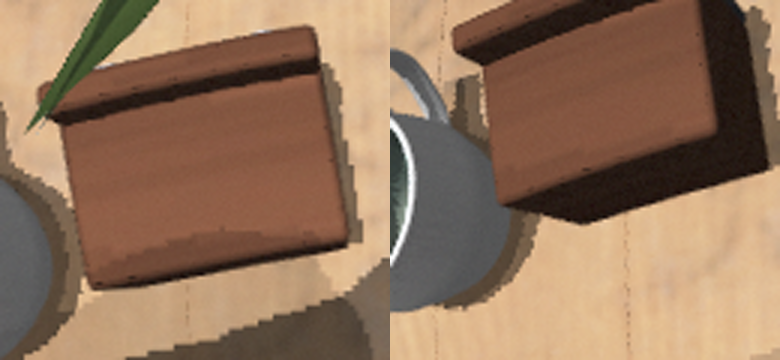

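Run:
```python
from h import *
import pickle
p1,p2=[pickle.load(open(f'w{i}.pkl','rb')) for i in(1,2)]
pts={'FL':((92,284),(110,203)),'FR':((345,240),(326,133)),'BL':((62,122),(94,65))}
P={}
for k,(a,b) in pts.items():
    r=[ray('wrist',(144+a[0]/3,23+a[1]/3),p1),ray('wrist',(52+b[0]/3,b[1]/3),p2)]
    P[k]=tri(r); print(k,P[k].round(4))
d=P['FR']-P['FL']; print('len',np.linalg.norm(d[:2]),'yaw',np.degrees(np.arctan2(d[1],d[0])),'side',np.linalg.norm((P['BL']-P['FL'])[:2]))
for z in (.064,.068,.072,.076):
    Q=[]
    for a in((92,284),(345,240),(318,68),(62,122)):
        o,v=ray('wrist',(144+a[0]/3,23+a[1]/3),p1); Q.append((o+v*(z-o[2])/v[2])[:2])
    Q=np.array(Q); e=np.linalg.norm(np.roll(Q,-1,0)-Q,axis=1); d=Q[1]-Q[0]; d2=Q[2]-Q[3]
    print(z,e.round(4),'c',Q.mean(0).round(4),'yaw',np.degrees(np.arctan2(*d[::-1])).round(1),np.degrees(np.arctan2(*d2[::-1])).round(1))
```

```text
FL [0.421  0.2176 0.0706]
FR [0.507  0.2308 0.0707]
BL [0.4109 0.2747 0.0705]
len 0.08703607928624979 yaw 8.76251245454235 side 0.05800775146308941
0.064 [0.0884 0.0608 0.0901 0.0592] c [0.4584 0.2541] yaw 8.4 9.5
0.068 [0.0872 0.06   0.0889 0.0584] c [0.459  0.2536] yaw 8.4 9.5
0.072 [0.0861 0.0592 0.0877 0.0576] c [0.4595 0.2531] yaw 8.4 9.5
0.076 [0.0849 0.0584 0.0865 0.0568] c [0.4601 0.2526] yaw 8.4 9.5
```

>>> {"method": "carry_out", "body": {
  "motion": [-0.13,0.106,0.078,0,-0.13,0.106,0.078,0,-0.13,0.106,0.078,0,-0.13,0.106,0.078,0]
}}

```text
time: 4.2
tool_pos: [0.6533, 0.0213, 0.2608]
orientation: [-0.0, 0.709, 0.705, -0.0]
wrist_force: [-0.7, 0.7, 1.2]
opening: 0.0854
grasp_force: 0.0
```

```bash
cat >> h.py <<'E'
def foot(reg,par,z,cam='wrist'):
    "min-area rectangle of a region projected on height z: centre, sides, yaw of long side"
    c=max(cv2.findContours(reg.astype(np.uint8),cv2.RETR_EXTERNAL,cv2.CHAIN_APPROX_NONE)[0],key=len)[:,0]
    Q=[]
    for u in c:
        o,v=ray(cam,u,par); Q.append((o+v*(z-o[2])/v[2])[:2])
    (x,y),(w,h),a=cv2.minAreaRect((np.array(Q)*1000).astype(np.float32))
    if h>w: w,h,a=h,w,a+90
    return (round(x/1000,4),round(y/1000,4)),round(w,1),round(h,1),round((a+180)%180,1)
E
python3 - <<'E'
from h import *
import pickle
st()
par=arm.camera_params('wrist'); im=save('wrist','w3'); pickle.dump(par,open('w3.pkl','wb'))
vis=im[:,:,::-1].copy()
for t,z in(('block_d',.04),('block_c',.032)):
    r=arm.place_of(t+'_center','wrist'); print(t,[(np.round(d['xyz'],3).tolist(),round(d['confidence'],2)) for d in r][:3])
    for d in arm.trace(t,'wrist')[:4]:
        print(t,round(d['confidence'],2),foot(d['region'],par,z)); 
        vis[cv2.Canny(d['region'].astype(np.uint8)*255,50,100)>0]=(0,255,0)
cv2.imwrite('pics/w3b.png',cv2.resize(vis,(800,600),interpolation=cv2.INTER_CUBIC))
E
```

```text
t 4.2 tcp [0.6533 0.0213 0.2608] yaw 89.7 tilt 0.06 F [-0.7  0.7  1.2] open 0.0854 gf 0.0 q [0.03 0.33 0.38 1.62 0.   1.61]
block_d [([0.654, 0.085, 0.015], 0.81), ([0.66, 0.211, 0.01], 0.55)]
block_d 0.92 ((0.6619, 0.1842), 55.6, 51.1, 97.2)
block_d 0.87 ((0.4943, -0.0167), 89.2, 62.3, 93.2)
block_d 0.84 ((0.6544, 0.0831), 89.2, 54.8, 101.0)
block_d 0.62 ((0.6582, -0.0446), 95.1, 53.1, 93.8)
block_c [([0.66, -0.056, 0.016], 0.82)]
block_c 0.92 ((0.6621, 0.1869), 57.1, 52.5, 97.2)
block_c 0.87 ((0.49, -0.0196), 91.7, 64.0, 93.2)
block_c 0.84 ((0.6544, 0.0829), 91.7, 56.3, 101.0)
block_c 0.62 ((0.6583, -0.0483), 97.7, 54.6, 93.8)
```

View pics/w3b.png

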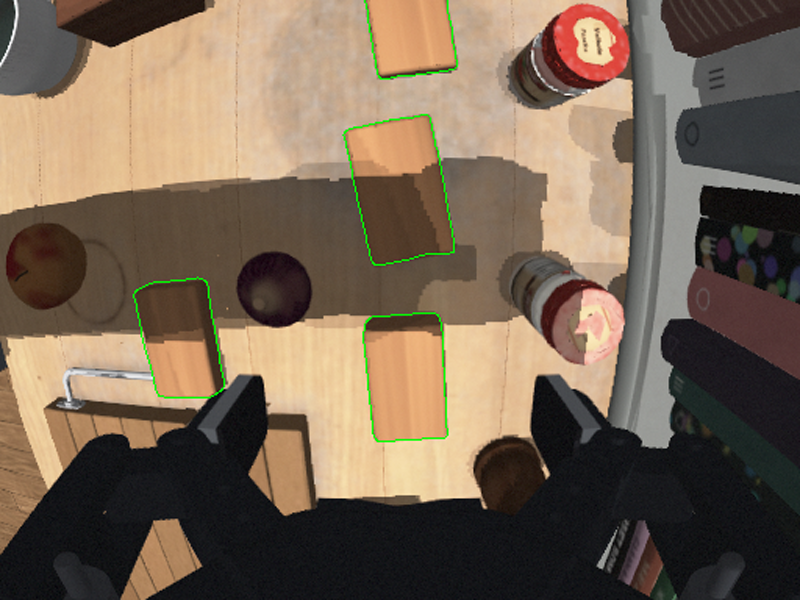

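The contours fit: block d at (0.654, 0.083) with yaw 101°, and c's top centre at about (403,384) in the picture with yaw 94°. The fit confirms 40 mm for d. I'll check c's thickness and align over d.

>>> {"method": "carry_out", "body": {
  "motion": [0.123,0.002,0,-0.063,0.123,0.002,0,-0.063,0.123,0.002,0.08,-0.063,0.123,0.002,0.16,-0.063,0.123,0.002,0.2,-0.063,0.123,0.002,0.2,-0.063,0.123,0.002,0.2,-0.063]
}}

```text
time: 5.15
tool_pos: [0.6553, 0.0831, 0.1622]
orientation: [0.0, 0.636, 0.772, 0.0]
wrist_force: [0.4, -0.9, 0.2]
opening: 0.0855
grasp_force: 0.0
```

Run:
```python
from h import *
import pickle
st(); go(.6544,.083,.082,101)
p=pickle.load(open('w3.pkl','rb'))
o,v=ray('wrist',(403*.64,314*.64),p); yb=(o-v*o[2]/v[2])[1]
o,v=ray('wrist',(403*.64,329*.64),p); print('c height', (o+v*(yb-o[1])/v[1])[2], yb)
for z in (.024,.032,.04):
    Q=[]
    for u in((364,330),(442,327),(447,438),(373,441)):
        o,v=ray('wrist',np.array(u)*.64,p); Q.append((o+v*(z-o[2])/v[2])[:2])
    Q=np.array(Q); print(z,np.linalg.norm(np.roll(Q,-1,0)-Q,axis=1).round(4),Q.mean(0).round(4))
```

```text
t 5.15 tcp [0.6553 0.0831 0.1622] yaw 101.1 tilt 0.05 F [ 0.4 -0.9  0.2] open 0.0855 gf 0.0 q [0.13 0.34 0.2  1.43 0.   1.5 ]
go [0.0, -0.002, 0.16] roll 0.0 rows 2
c height 0.03562411156141654 -0.008420563078657517
0.024 [0.0543 0.0902 0.0569 0.0903] [ 0.6586 -0.057 ]
0.032 [0.0529 0.0878 0.0554 0.088 ] [ 0.6585 -0.0532]
0.04 [0.0515 0.0855 0.0539 0.0856] [ 0.6583 -0.0494]
```

>>> {"method": "carry_out", "body": {
  "motion": [0,-0.002,0.08,0,0,-0.002,0.16,0,0,-0.002,0.16,0,0,-0.002,0.16,0]
}}

```text
time: 5.55
tool_pos: [0.6549, 0.0826, 0.083]
orientation: [0.0, 0.636, 0.772, 0.0]
wrist_force: [0.2, -0.2, 0.7]
opening: 0.0854
grasp_force: 0.0
```

>>> {"method": "carry_out", "body": {
  "motion": [0,0,0,0,0,0,0,0,0,0,0,0,0,0,0,0,0,0,0,0,0,0,0,0],
  "grip": -1,
  "force": 50
}}

```text
time: 6.15
tool_pos: [0.6556, 0.0826, 0.0839]
orientation: [0.001, 0.636, 0.772, 0.002]
wrist_force: [-0.1, 0.3, 7.3]
opening: 0.0541
grasp_force: 54.0
```

Run:
```python
from h import *
st(); go(.6544,.083,.20,101); go(.4832,.1002,.2,99); go(.4832,.1002,.13,99)
```

```text
t 6.15 tcp [0.6556 0.0826 0.0839] yaw 101.0 tilt 0.24 F [-0.1  0.3  7.3] open 0.0541 gf 54.0 q [0.13 0.37 0.08 1.28 0.   1.5 ]
go [0.001, -0.001, -0.232] roll 0.0 rows 3
go [0.1, -0.331, -0.234] roll 0.011 rows 5
go [0.1, -0.331, -0.094] roll 0.011 rows 4
```

>>> {"method": "carry_out", "body": {
  "motion": [0,0,-0.09,0,0,0,-0.18,0,0.02,-0.09,-0.18,0.011,0.05,-0.17,-0.18,0.011,0.075,-0.25,-0.18,0.011,0.1,-0.331,-0.16,0.011,0.1,-0.331,-0.1,0.011,0.1,-0.331,-0.05,0.011]
}}

```text
time: 6.95
tool_pos: [0.4821, 0.1002, 0.1071]
orientation: [0.001, 0.649, 0.761, 0.002]
wrist_force: [-0.1, 0.5, -1.3]
opening: 0.0542
grasp_force: 53.9
```

Run:
```python
from h import *
st(); go(.4832,.1002,.084,99)
```

```text
t 6.95 tcp [0.4821 0.1002 0.1071] yaw 99.1 tilt 0.22 F [-0.1  0.5 -1.3] open 0.0542 gf 53.9 q [ 0.2  -0.04 -0.33  1.27  0.    1.62]
go [-0.0, 0.002, 0.046] roll 0.0 rows 1
```

>>> {"method": "carry_out", "body": {
  "motion": [0,0.002,0.02,0,0,0.002,0.036,0,0,0.002,0.044,0,0,0.002,0.047,0,0,0.002,0.047,0]
}}

```text
time: 7.45
tool_pos: [0.484, 0.1001, 0.0838]
orientation: [0.0, 0.649, 0.761, 0.0]
wrist_force: [-3.1, -0.8, 4.1]
opening: 0.054
grasp_force: 54.6
```

>>> {"method": "carry_out", "body": {
  "motion": [0,0,0,0,0,0,0,0,0,0,0,0,0,0,-0.08,0,0,0,-0.18,0,0,0,-0.28,0,0,0,-0.28,0],
  "grip": 0.7
}}

```text
time: 8.15
tool_pos: [0.4854, 0.1005, 0.2296]
orientation: [0.003, 0.649, 0.761, 0.004]
wrist_force: [-0.2, 0.0, -1.4]
opening: 0.0724
grasp_force: 0.0
```

Run:
```python
from h import *
st(); go(.6585,-.0535,.22,93.5); go(.4832,.02,.22,93.5); 
par=arm.camera_params('wrist')
arm.read_camera('wrist')
for d in arm.trace('block_d','wrist')[:5]:
    print(round(d['confidence'],2),foot(d['region'],par,.04))
```

```text
t 8.15 tcp [0.4854 0.1005 0.2296] yaw 99.0 tilt 0.58 F [-0.2  0.  -1.4] open 0.0724 gf 0.0 q [ 0.2  -0.07 -0.12  1.5  -0.    1.62]
go [-0.359, 0.293, 0.022] roll 0.031 rows 5
go [-0.158, -0.03, 0.019] roll 0.031 rows 2
0.88 ((0.4794, -0.0045), 86.0, 51.3, 93.7)
0.67 ((0.4835, 0.1032), 92.7, 55.3, 98.8)
0.66 ((0.6404, 0.2064), 82.3, 56.6, 98.4)
0.64 ((0.6705, -0.0647), 46.7, 19.0, 95.1)
0.22 ((0.4603, 0.245), 102.4, 59.5, 9.0)
```

>>> {"method": "carry_out", "body": {
  "motion": [-0.359,0.293,0.022,0.031,-0.359,0.293,0.022,0.031,-0.359,0.293,0.022,0.031,-0.359,0.293,0.022,0.031,-0.359,0.293,0.022,0.031,-0.359,0.293,0.08,0.031,-0.359,0.293,0.12,0.031,-0.359,0.293,0.12,0.031],
  "grip": 1
}}

```text
time: 9.05
tool_pos: [0.6545, -0.0543, 0.1568]
orientation: [-0.003, 0.686, 0.728, -0.003]
wrist_force: [-0.6, -0.4, 0.2]
opening: 0.0853
grasp_force: 0.0
```

Run:
```python
from h import *
st(); 
par=arm.camera_params('wrist'); im=save('wrist','w4')
for d in arm.trace('block_c','wrist')[:5]:
    print(round(d['confidence'],2),foot(d['region'],par,.032))
r=arm.place_of('block_c_center','wrist'); print([(np.round(d['xyz'],3).tolist(),round(d['confidence'],2)) for d in r][:3])
go(.6585,-.0535,.078,93.5)
```

```text
t 9.05 tcp [ 0.6545 -0.0543  0.1568] yaw 93.4 tilt 0.48 F [-0.6 -0.4  0.2] open 0.0853 gf 0.0 q [-0.08  0.34  0.19  1.43  0.    1.43]
0.87 ((0.6581, -0.0512), 92.2, 55.5, 94.4)
0.73 ((0.4946, -0.0236), 86.6, 65.8, 94.1)
0.62 ((0.4895, 0.0784), 98.0, 60.3, 167.6)
[([0.662, -0.058, 0.015], 0.89)]
go [0.001, 0.005, 0.169] roll -0.0 rows 2
```

View pics/w4.png

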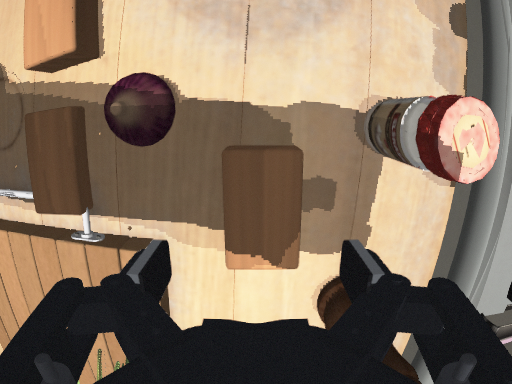

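Block c sits at about (262,207), centred between the open fingers, and both sides are clear. I'll descend and grip.

>>> {"method": "carry_out", "body": {
  "motion": [0.002,0.007,0.08,-0.003,0.002,0.007,0.158,-0.003,0.002,0.007,0.158,-0.003,0.002,0.007,0.158,-0.003]
}}

```text
time: 9.6
tool_pos: [0.6598, -0.0528, 0.0849]
orientation: [0.0, 0.682, 0.731, 0.0]
wrist_force: [-0.0, -1.0, 1.3]
opening: 0.0854
grasp_force: 0.0
```

>>> {"method": "carry_out", "body": {
  "motion": [0,0,0,0,0,0,0,0,0,0,0,0,0,0,0,0,0,0,0,0,0,0,0,0],
  "grip": -1,
  "force": 50
}}

```text
time: 10.2
tool_pos: [0.6608, -0.053, 0.0863]
orientation: [0.002, 0.682, 0.731, 0.001]
wrist_force: [-0.1, -0.7, 5.5]
opening: 0.0538
grasp_force: 53.9
```

Run:
```python
from h import *
st(); go(.4837,.1005,.20,99); go(.4837,.1005,.1325,99); go(.6585,-.0535,.2,93.5)
```

```text
t 10.2 tcp [ 0.6608 -0.053   0.0863] yaw 94.0 tilt 0.23 F [-0.1 -0.7  5.5] open 0.0538 gf 53.9 q [-0.08  0.37  0.09  1.29  0.    1.42]
go [0.331, -0.331, -0.229] roll -0.028 rows 6
go [0.331, -0.332, -0.094] roll -0.028 rows 5
go [-0.001, -0.004, -0.227] roll 0.003 rows 3
```

>>> {"method": "carry_out", "body": {
  "motion": [0,0,-0.09,0,0,0,-0.18,0,0.05,-0.05,-0.22,-0.01,0.11,-0.11,-0.22,-0.028,0.17,-0.17,-0.22,-0.028,0.23,-0.23,-0.22,-0.028,0.29,-0.29,-0.22,-0.028,0.331,-0.331,-0.2,-0.028]
}}

```text
time: 11.0
tool_pos: [0.4819, 0.1019, 0.1858]
orientation: [0.001, 0.649, 0.761, 0.002]
wrist_force: [0.7, 0.4, -0.4]
opening: 0.0539
grasp_force: 53.6
```

>>> {"method": "carry_out", "body": {
  "motion": [0,0,0.04,0,0,0,0.07,0,0,0,0.09,0,0,0,0.09,0]
}}

```text
time: 11.4
tool_pos: [0.4828, 0.1001, 0.1372]
orientation: [-0.001, 0.649, 0.76, -0.001]
wrist_force: [0.1, 0.1, -0.2]
opening: 0.0537
grasp_force: 53.5
```

Run:
```python
from h import *
st(); go(.4837,.1005,.1265,99)
```

```text
t 11.4 tcp [0.4828 0.1001 0.1372] yaw 99.0 tilt 0.12 F [ 0.1  0.1 -0.2] open 0.0537 gf 53.5 q [ 0.2  -0.05 -0.28  1.34 -0.    1.62]
go [0.0, 0.002, 0.021] roll 0.0 rows 1
```

>>> {"method": "carry_out", "body": {
  "motion": [0,0.002,0.012,0,0,0.002,0.018,0,0,0.002,0.021,0,0,0.002,0.021,0]
}}

```text
time: 11.8
tool_pos: [0.4841, 0.1006, 0.1279]
orientation: [-0.0, 0.649, 0.761, -0.0]
wrist_force: [-0.4, 0.5, -1.2]
opening: 0.0536
grasp_force: 53.5
```

Run:
```python
from h import *
st()
```

```text
t 11.8 tcp [0.4841 0.1006 0.1279] yaw 99.0 tilt 0.0 F [-0.4  0.5 -1.2] open 0.0536 gf 53.5 q [ 0.2  -0.04 -0.29  1.32  0.    1.62]
```

>>> {"method": "carry_out", "body": {
  "motion": [0,0,0.003,0,0,0,0.004,0,0,0,0.004,0]
}}

```text
time: 12.1
tool_pos: [0.4842, 0.1007, 0.1263]
orientation: [0.0, 0.649, 0.761, 0.0]
wrist_force: [-0.0, 0.1, 1.1]
opening: 0.0537
grasp_force: 53.8
```

>>> {"method": "carry_out", "body": {
  "motion": [0,0,0,0,0,0,0,0,0,0,0,0,0,0,0,0,0,0,-0.06,0,0,0,-0.14,0,0,0,-0.22,0,0,0,-0.22,0],
  "grip": 0.75
}}

```text
time: 12.9
tool_pos: [0.4855, 0.101, 0.2414]
orientation: [0.002, 0.649, 0.761, 0.003]
wrist_force: [0.4, 0.1, 0.1]
opening: 0.0746
grasp_force: 0.0
```

Run:
```python
from h import *
st()
par=arm.camera_params('wrist')
arm.read_camera('wrist')
for d in arm.trace('block_c','wrist')[:6]:
    print(round(d['confidence'],2),foot(d['region'],par,.072))
for t in('ledge','block_c_center'):print(arm.place_of(t,'wrist')[:2])
arm.read_camera('top'); pt=arm.camera_params('top')
for d in arm.trace('board','top')[:3]: print(round(d['confidence'],2),foot(d['region'],pt,.026,'top'))
go(.646,-.276,.25,90); go(.60,-.33,.25,90)
```

```text
t 12.9 tcp [0.4855 0.101  0.2414] yaw 99.0 tilt 0.46 F [0.4 0.1 0.1] open 0.0746 gf 0.0 q [ 0.21 -0.06 -0.1   1.53 -0.    1.62]
0.85 ((0.4794, 0.012), 82.9, 46.4, 94.9)
0.8 ((0.4836, 0.1023), 90.2, 53.4, 98.8)
0.69 ((0.4763, 0.1487), 42.6, 4.1, 8.7)
0.6 ((0.6212, 0.2025), 74.6, 51.1, 98.0)
[{'xyz': [0.4591, 0.2501, 0.0716], 'confidence': 0.89}]
[{'xyz': [0.4858, 0.1004, 0.057], 'confidence': 0.86}]
0.94 ((0.643, -0.2776), 200.5, 62.9, 93.3)
0.25 ((0.7542, -0.1529), 92.7, 53.8, 149.4)
go [-0.795, 0.202, -0.031] roll 0.05 rows 9
go [-0.887, 0.094, -0.031] roll 0.05 rows 9
```

>>> {"method": "carry_out", "body": {
  "motion": [-0.795,0.202,-0.03,0.035,-0.795,0.202,-0.03,0.035,-0.795,0.202,-0.03,0.035,-0.795,0.202,-0.03,0.035,-0.795,0.202,-0.03,0.035,-0.795,0.202,-0.03,0.035,-0.795,0.202,-0.03,0.035,-0.795,0.202,-0.03,0.035],
  "grip": 1
}}

```text
time: 14.0
tool_pos: [0.6424, -0.2684, 0.2492]
orientation: [-0.001, 0.69, 0.724, -0.0]
wrist_force: [2.0, -0.2, 0.2]
opening: 0.0851
grasp_force: 0.0
```

>>> {"method": "carry_out", "body": {
  "motion": [-0.05,0.01,0,0,-0.05,0.01,0,0,-0.05,0.01,0,0]
}}

```text
time: 14.3
tool_pos: [0.6481, -0.2915, 0.2488]
orientation: [-0.001, 0.69, 0.723, -0.0]
wrist_force: [0.5, -0.1, 0.3]
opening: 0.0855
grasp_force: 0.0
```

Run:
```python
from h import *
st()
par=arm.camera_params('wrist')
im=save('wrist','w5')
for d in arm.trace('board','wrist')[:3]: print(round(d['confidence'],2),foot(d['region'],par,.026))
print(arm.place_of('board_center','wrist')[:2])
go(.645,-.277,.17,93)
```

```text
t 14.3 tcp [ 0.6481 -0.2915  0.2488] yaw 92.7 tilt 0.15 F [ 0.5 -0.1  0.3] open 0.0855 gf 0.0 q [-0.42  0.49  0.56  1.65  0.    1.1 ]
[{'xyz': [0.649, -0.2787, 0.0119], 'confidence': 0.79}]
go [0.026, -0.005, 0.161] roll -0.001 rows 2
```

View pics/w5.png

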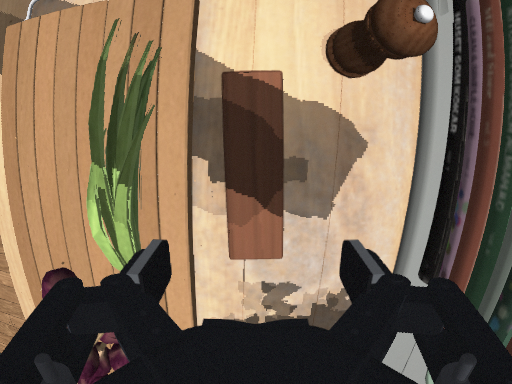

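The board's corners are at (222,72), (282,71), (282,257) and (229,258), plate side up. The bread board's edge runs along column 193, so I'll check that gap.

Run:
```python
from h import *
par=arm.camera_params('wrist')
def w(u,z):
    o,v=ray('wrist',u,par); return (o+v*(z-o[2])/v[2])[:2]
Q=np.array([w(u,.026) for u in((222,72),(282,71),(282,257),(229,258))])
print(Q.round(4),Q.mean(0).round(4)); L=(Q[0]+Q[1]-Q[2]-Q[3]); print(np.linalg.norm(L)/2,np.degrees(np.arctan2(L[1],L[0])),np.linalg.norm(Q[0]-Q[1]),np.linalg.norm(Q[2]-Q[3]))
for z in(0,.02,.03):print(z,w((193,165),z),w((192,250),z))
go(.648,-.278,.15,92)
```

```text
[[ 0.6103 -0.1799]
 [ 0.6687 -0.1761]
 [ 0.6821 -0.3721]
 [ 0.6235 -0.3763]] [ 0.6462 -0.2761]
0.1966328408143772 93.8789097071662 0.058528387464763125 0.058744282824166744
0 [ 0.57888775 -0.27871145] [ 0.5764345  -0.38222354]
0.02 [ 0.58300601 -0.27522053] [ 0.58070598 -0.37226787]
0.03 [ 0.58506515 -0.27347506] [ 0.58284172 -0.36729004]
go [0.024, 0.001, 0.201] roll 0.004 rows 3
```

>>> {"method": "carry_out", "body": {
  "motion": [0.03,-0.002,0.09,-0.006,0.03,-0.002,0.19,-0.006,0.03,-0.002,0.2,-0.006,0.03,-0.002,0.2,-0.006,0.03,-0.002,0.2,-0.006],
  "grip": 0.85
}}

```text
time: 14.95
tool_pos: [0.6476, -0.2763, 0.154]
orientation: [0.002, 0.683, 0.73, 0.001]
wrist_force: [-0.3, -0.7, 0.5]
opening: 0.079
grasp_force: 0.0
```

Run:
```python
from h import *
st(); go(.6462,-.2765,.078,93.7)
```

```text
t 14.95 tcp [ 0.6476 -0.2763  0.154 ] yaw 93.8 tilt 0.23 F [-0.3 -0.7  0.5] open 0.079 gf 0.0 q [-0.4   0.45  0.33  1.44  0.    1.1 ]
go [0.0, -0.003, 0.152] roll 0.001 rows 2
```

>>> {"method": "carry_out", "body": {
  "motion": [0,-0.003,0.07,0,0,-0.003,0.12,0,0,-0.003,0.148,0,0,-0.003,0.152,0,0,-0.003,0.152,0]
}}

```text
time: 15.45
tool_pos: [0.6459, -0.2766, 0.0763]
orientation: [0.001, 0.683, 0.73, 0.0]
wrist_force: [-0.1, -0.5, 0.5]
opening: 0.0789
grasp_force: 0.0
```

>>> {"method": "carry_out", "body": {
  "motion": [0,0,0,0,0,0,0,0,0,0,0,0,0,0,0,0,0,0,0,0,0,0,0,0],
  "grip": -1,
  "force": 60
}}

```text
time: 16.05
tool_pos: [0.646, -0.2766, 0.077]
orientation: [0.002, 0.683, 0.73, 0.001]
wrist_force: [-1.0, 0.2, 6.1]
opening: 0.0585
grasp_force: 66.6
```

Run:
```python
from h import *
st(); go(.6462,-.2765,.18,93.7)
```

```text
t 16.05 tcp [ 0.646  -0.2766  0.077 ] yaw 93.8 tilt 0.19 F [-1.   0.2  6.1] open 0.0585 gf 66.6 q [-0.4   0.47  0.21  1.3  -0.    1.1 ]
go [-0.0, 0.001, -0.206] roll 0.001 rows 3
```

>>> {"method": "carry_out", "body": {
  "motion": [0,0,-0.08,0,0,0,-0.17,0,0,0,-0.26,0,0,0,-0.3,0,0,0,-0.3,0]
}}

```text
time: 16.55
tool_pos: [0.6461, -0.2767, 0.2293]
orientation: [0.003, 0.683, 0.73, 0.001]
wrist_force: [0.8, -0.4, -2.1]
opening: 0.0585
grasp_force: 66.5
```

Run:
```python
from h import *
st(); go(.4707,.1769,.21,99)
```

```text
t 16.55 tcp [ 0.6461 -0.2767  0.2293] yaw 93.8 tilt 0.4 F [ 0.8 -0.4 -2.1] open 0.0585 gf 66.5 q [-0.4   0.45  0.47  1.59 -0.    1.1 ]
go [0.929, -0.29, 0.034] roll -0.029 rows 10
```

>>> {"method": "carry_out", "body": {
  "motion": [0.06,-0.02,0,0,0.14,-0.044,0,0,0.23,-0.072,0,-0.01,0.32,-0.1,0,-0.015,0.41,-0.128,0,-0.02,0.5,-0.156,0,-0.025,0.59,-0.184,0,-0.029,0.65,-0.203,0,-0.029]
}}

```text
time: 17.35
tool_pos: [0.5203, 0.0435, 0.2227]
orientation: [-0.001, 0.649, 0.761, -0.001]
wrist_force: [1.0, -0.1, -2.6]
opening: 0.0585
grasp_force: 66.4
```

>>> {"method": "carry_out", "body": {
  "motion": [0.08,-0.025,0,0,0.15,-0.047,0,0,0.21,-0.065,0,0,0.25,-0.078,0.01,0,0.27,-0.084,0.03,0,0.27,-0.084,0.03,0]
}}

```text
time: 17.95
tool_pos: [0.4583, 0.1683, 0.2068]
orientation: [-0.001, 0.648, 0.761, -0.002]
wrist_force: [-0.6, 0.5, -2.6]
opening: 0.0587
grasp_force: 66.3
```

Run:
```python
from h import *
st(); go(.4707,.1769,.165,99)
par=arm.camera_params('wrist')
im=save('wrist','w6')
cv2.imwrite('pics/w6b.png',cv2.resize(im[:,:,::-1],(800,600),interpolation=cv2.INTER_CUBIC))
print(par['origin'])
```

```text
t 17.95 tcp [0.4583 0.1683 0.2068] yaw 99.1 tilt 0.21 F [-0.6  0.5 -2.6] open 0.0587 gf 66.3 q [ 0.35 -0.07 -0.17  1.48 -0.    1.76]
go [0.013, 0.027, 0.083] roll 0.001 rows 1
[0.44777401 0.23481315 0.27646404]
```

View pics/w6b.png

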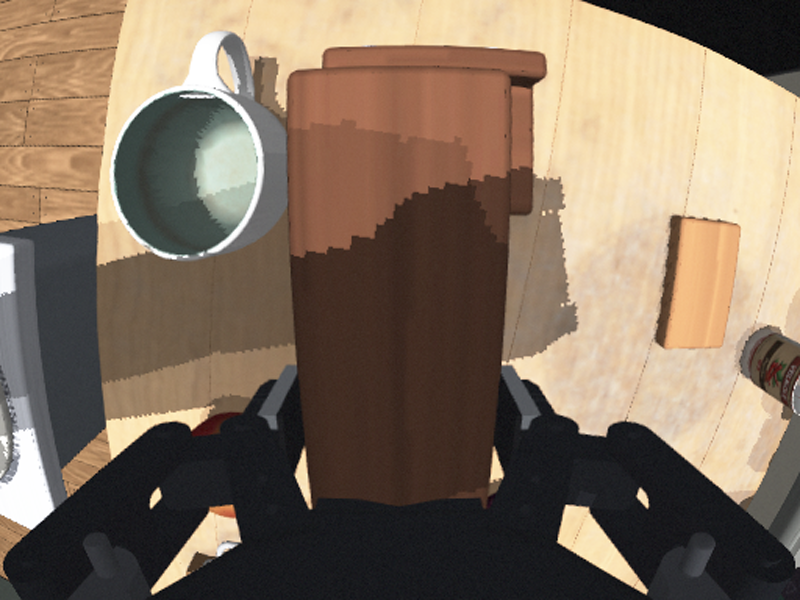

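The board end's corners show at (288,72) and (510,70). The bar's far edge runs (323,50)–(545,52), and the ledge's right edge is at column 531. The board sits about 12 mm too far left (-x), so I'll work out where both lie.

Run:
```python
from h import *
par=arm.camera_params('wrist'); p,_,_,_=pose()
def w(u,z):
    o,v=ray('wrist',np.array(u)*.64,par); return (o+v*(z-o[2])/v[2])[:2].round(4)
zt=p[2]-.077+.026
print('board end',w((288,72),zt),w((510,70),zt)); print('board low',w((312,495),zt),w((489,480),zt))
print('bar far',w((323,50),.0925),w((545,52),.0925),'bar near right',w((545,78),.0925))
print('ledge FR',w((531,214),.0715))
```

```text
board end [0.4148 0.2592] [0.4719 0.269 ]
board low [0.4355 0.1331] [0.4914 0.1486]
bar far [0.4096 0.2832] [0.4978 0.2991] bar near right [0.4993 0.2878]
ledge FR [0.5093 0.2303]
```

>>> {"method": "carry_out", "body": {
  "motion": [0.008,0.015,0,0,0.015,0.029,0.02,0,0.015,0.029,0.05,0,0.015,0.029,0.075,0,0.015,0.029,0.08,0,0.015,0.029,0.08,0,0.015,0.029,0.08,0]
}}

```text
time: 18.7
tool_pos: [0.4727, 0.1776, 0.1698]
orientation: [0.0, 0.649, 0.761, 0.0]
wrist_force: [-0.1, -0.1, -2.3]
opening: 0.0586
grasp_force: 66.2
```

Run:
```python
from h import *
st(); go(.4715,.178,.15,99.2)
```

```text
t 18.7 tcp [0.4727 0.1776 0.1698] yaw 99.0 tilt 0.02 F [-0.1 -0.1 -2.3] open 0.0586 gf 66.2 q [ 0.36 -0.03 -0.2   1.4  -0.    1.77]
go [0.001, -0.002, 0.04] roll -0.001 rows 1
```

>>> {"method": "carry_out", "body": {
  "motion": [0.001,-0.002,0.015,-0.001,0.001,-0.002,0.028,-0.001,0.001,-0.002,0.036,-0.001,0.001,-0.002,0.039,-0.001,0.001,-0.002,0.039,-0.001]
}}

```text
time: 19.2
tool_pos: [0.4714, 0.1778, 0.1504]
orientation: [0.0, 0.648, 0.762, 0.0]
wrist_force: [-1.8, -1.9, 3.3]
opening: 0.0587
grasp_force: 67.0
```

>>> {"method": "carry_out", "body": {
  "motion": [0,0,0.002,0,0,0,0.002,0]
}}

```text
time: 19.4
tool_pos: [0.4715, 0.1779, 0.1502]
orientation: [0.0, 0.648, 0.762, 0.0]
wrist_force: [-5.4, -2.9, 10.6]
opening: 0.0589
grasp_force: 67.8
```

>>> {"method": "carry_out", "body": {
  "motion": [0,0,0,0,0,0,0,0,0,0,0,0,0,0,0,0,0,0,0,0],
  "grip": 0.85
}}

```text
time: 19.9
tool_pos: [0.4715, 0.178, 0.1489]
orientation: [-0.0, 0.648, 0.762, -0.0]
wrist_force: [-0.2, -0.3, 0.3]
opening: 0.079
grasp_force: 0.0
```

>>> {"method": "carry_out", "body": {
  "motion": [0,0,-0.04,0,0,0,-0.1,0,0,0,-0.18,0,0,0,-0.24,0,-0.1,0,-0.3,0,-0.2,0,-0.3,0,-0.28,0,-0.3,0,-0.28,0,-0.3,0]
}}

```text
time: 20.7
tool_pos: [0.4946, 0.0355, 0.2993]
orientation: [0.001, 0.65, 0.76, -0.0]
wrist_force: [-0.3, 0.4, -0.1]
opening: 0.0792
grasp_force: 0.0
```

Run:
```python
from h import *
st()
par=arm.camera_params('wrist')
im=save('wrist','w7'); s=save('scene','s7')
cv2.imwrite('pics/w7b.png',np.hstack([cv2.resize(im[:300,60:400,::-1],(420,370)),cv2.resize(s[150:320,130:320,::-1],(380,370),interpolation=cv2.INTER_CUBIC)]))
for d in arm.trace('board','wrist')[:2]: print(round(d['confidence'],2),foot(d['region'],par,.097))
for c in('wrist','scene'):
  for t in('board_center','ledge','block_c_center','block_d_center','onion','apple','cup'): print(c,t,[(np.round(d['xyz'],3).tolist(),round(d['confidence'],2)) for d in arm.place_of(t,c)[:2]])
```

```text
t 20.7 tcp [0.4946 0.0355 0.2993] yaw 98.9 tilt 0.07 F [-0.3  0.4 -0.1] open 0.0792 gf 0.0 q [ 0.07 -0.04  0.03  1.65 -0.    1.49]
0.56 ((0.4767, 0.1456), 136.7, 60.3, 99.4)
wrist board_center [([0.477, 0.172, 0.084], 0.72)]
wrist ledge []
wrist block_c_center [([0.664, 0.205, -0.004], 0.6)]
wrist block_d_center [([0.367, 0.046, 0.004], 0.57)]
wrist onion [([0.568, 0.017, -0.0], 0.64)]
wrist apple [([0.365, 0.043, -0.001], 0.59)]
wrist cup []
scene board_center [([0.471, 0.182, 0.082], 0.7)]
scene ledge [([0.462, 0.251, 0.075], 0.9)]
scene block_c_center [([0.484, 0.098, 0.054], 0.81), ([0.364, 0.038, -0.0], 0.31)]
scene block_d_center [([0.481, 0.102, 0.018], 0.89), ([0.462, 0.252, 0.076], 0.17)]
scene onion [([0.568, 0.015, -0.001], 0.7), ([0.487, 0.1, 0.036], 0.65)]
scene apple [([0.366, 0.036, -0.0], 0.71), ([0.351, 0.24, -0.0], 0.36)]
scene cup [([0.353, 0.24, 0.001], 0.92), ([0.481, 0.098, 0.054], 0.73)]
```

View pics/w7b.png

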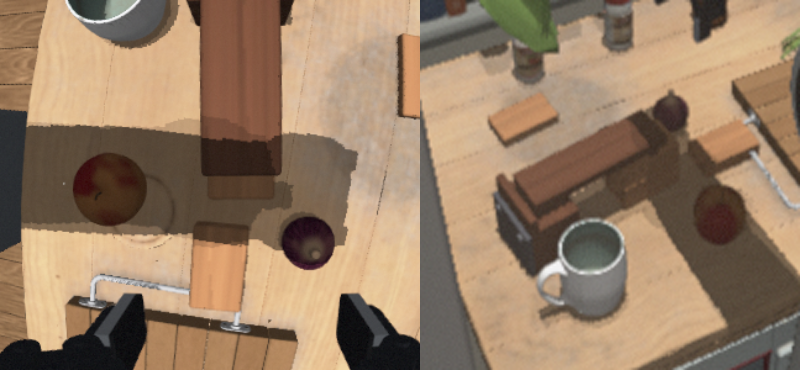

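The left half shows the board running straight out over the stack, with apple, onion and block b where they were. The right half shows it level, in front of the stop bar (about (510,190)) and resting on the two blocks (about (640,175)), with the mug unmoved. I'm handing it in.

```bash
python3 -c "
from workcell import arm
print(arm.hand_in())"
```

```text
the job is handed in; nothing more can be done
None
```

The shelf board is up and the job is handed in: it rests on the ledge and on the 40 mm and 32 mm blocks (72 mm, against a ledge measured at about 71 mm), looking level and straight in the last pictures, with the onion, apple and mug unmoved (jars and mill not re-checked).

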